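Build up the mounting stack on a damper stud

TASK

Fit the mounting parts over the upright stud of the damper held in the square holder, in this order from the bottom: large rubber bush, square steel plate, small rubber bush, hexagonal steel collar. Lower each one down the stud until it lies flat on what is below it, rather than letting it drop, and let go of it. Leave the finished damper with the eye, the grease jar and the wrench where they are.

Things in the scene. Friction and masses are not known exactly. Their poses are not given: they have to be found in the camera images.
- damper: The target, fixed: a 90 x 90 x 22 mm aluminium holder block with an upright black damper body, 60 mm in diameter, its flat shoulder 50 mm above the table. From it rises a central round steel stud 16 mm in diameter, 62 mm long, the last 8 mm tapered; its end is 112 mm above the table. Origin: centre of the block's underside, on the stud's axis; z up the stud, x and y along the block's sides.
- large_bush: Loose black hard-rubber ring, the larger of two, lying flat: 54 mm outside diameter, 26 mm hole, 18 mm high, about 45 g. Does not squash. Origin: centre of its underside; z up along its axis.
- plate: Loose square steel plate lying flat: 54 x 54 mm, 10 mm thick, with a central 26 mm hole, about 180 g. Origin: centre of its underside; x and y square to its edges, z up.
- small_bush: Loose black hard-rubber ring, the smaller of two, lying flat: 38 mm outside diameter, 26 mm hole, 14 mm high, about 20 g. Does not squash. Origin: centre of its underside; z up along its axis.
- collar: Loose hexagonal steel collar like a big nut with a plain bore, lying flat: 40 mm across flats, 14 mm high, its six-sided hole 26 mm across flats; it slips over the stud without turning; about 85 g. Origin: centre of its underside; x is square to one pair of flats (the others 60 degrees on), z up.
- eye_damper: Bystander, loose: a finished black damper standing on its 56 mm wide cap, with a rod and an upright ring (the eye) on top, 156 mm tall. Stands 14 cm or more from the target. Origin: centre of its underside.
- jar: Bystander, loose: a small lidded grease jar, 44 mm in diameter, 55 mm high, standing upright among the parts. Origin: centre of its underside.
- wrench: Bystander, loose: a steel wrench about 160 mm long lying flat on the far side of the work. Origin: on its underside near the middle; x along its length.
Mind the look-alikes: they are no part of the job. Leave any green or yellow look-alike of the small_bush alone.

How it is judged:
By the outcome, as a careful person would: the job done as asked, in the order asked, and still so for the second after the job is handed in, with the robot touching nothing.
It also fails if it takes over 120 s, if anything falls off the work surface, if the arm or the gripper's body presses on something with over 40 N, if the wrist force passes 120 N, or if a joint passes its speed limit or range.

ROBOT

A 6-joint arm with a two-finger parallel gripper is mounted at the origin on the work surface. World frame = base frame: x ahead of the robot, y to its left, z up, the work surface at z = 0. Lengths are in m, angles in rad, forces in N, time in s.
With the tool pointing down it reaches from about 0.375 to 0.9 m from the base axis. Payload 3.1 kg.
Tool frame: the origin (TCP) lies between the finger pads; the fingertips stand manip.finger_overhang ahead of it and the grasp point (between the pads) lies 5 mm behind it (manip.finger_overhang is the distance from the TCP to the fingertips, in m); z points along the fingers, y is the line along which they close (so a half turn about z gives the same grasp; the last joint's range is limited). The gripper opens to 85 mm and grips with 20 to 120 N. Pads are 22 mm wide; open, the fingers measure 114 mm over their backs; the gripper's body (76 mm by 85 mm) begins 54 mm behind the grasp point. The pads swing forward as they close: fully open they stand 13 mm farther back than shut.
Start: joints at [1.058, 0.527, 1.433, -0, 1.181, -0.178], TCP at [0.205, 0.59, 0.245] pointing down, gripper open.
Joint ranges: [-3.08, 3.08], [-0.75, 2.2], [0.22, 2.44], [-1.43, 4.57], [0, 2.65], [-2.85, 2.85]. Speed limits (rad/s): [2.79, 2.79, 3.14, 3.14, 3.14, 3.14].

INTERFACE

Orientations are given as a unit quaternion [x, y, z, w].
In Python, from station import manip gives the robot as it stands.
- The arm moves only by the tool drive_tool, never from a script. Its argument "plan" is a list of rows, each a list of 7 numbers: the shift along the tool's x, y, z in m, then the turn, a rotation vector about the tool's x, y, z in degrees, then the opening, from -1 (shut) to 1 (fully open). In form: [[x, y, z, wx, wy, wz, gripper], ...]. A call has 1 to 10 rows; each row shifts and turns the commanded pose from where the row before left it, along the tool's axes as they then stand; what a row does not reach is not made up. A row lasts 1/10 s, in which the tool goes at most 50 mm and 8.59 degrees, less where a joint would pass 70% of its speed; a pose out of reach is approached as far as the arm can. A call is refused whole if a number of a shift passes 0.05 or a number of a turn 8.59, either way. A call with a gripper value outside its range is refused whole. The fingers move at their own pace and stop on an object; "newtons" is the grip in N (left out, the last holds). Time passes only in rows, so rows that do not move let the fingers close. It gives the time, the measured TCP pose, the force, the opening and the grip force at its end, in the units of the state.
- manip.sense(): the state, without advancing time (a new reading comes with each control period).
- manip.snapshot(name): name is "scene" or "top"; returns a dict with "image" (420x560x3 uint8, red, green, blue), "z_map" (420x560 float32, m along the optical axis (not along the pixel's ray), 0 where there is no reading), "fov_y" (degrees; the focal length in pixels is half the picture's height over the tangent of half this angle, whatever the lens; pixels are square), "cx", "cy" (the principal point, pixels), "k1" (the pictures are not rectified: a ray, as slopes to the right and down, at radius r is drawn at 1 + k1 r^2 times it, then the intrinsics apply), "extrinsics" (4x4, takes a point from camera to world coordinates). Camera axes: x right, y up, looking along -z (the intrinsics and any distortion apply to the point x, -y, -z); pixel columns grow to the right and rows downward; lengths in m; the calibration is good to about 2 mm. A picture is of the moment at which its call begins.
- manip.sign_off(): hands the job in; it is judged then, once.
The state is a dict: "t": time; "q": joint angles; "qd": joint speeds; "tau": joint torques, N m; "tcp_pos": TCP position; "tool_rot": TCP orientation; "force": force on the tool from outside, world axes, zero at the start; "ft_torque": the same for the moment, N m; "finger_gap": opening from 0.0 (shut) to 1.0 (fully open); "gripper_force": force on a finger pad.
Only numpy, scipy, OpenCV 4.12 (cv2) and the standard library are available. Lean on these libraries where they do the work, as an engineer would, in place of code of your own. Each camera call takes 0.05 s, during which the arm holds its last target. There are 200 camera calls.

## Working session

There is one attempt and no reset: what is moved stays moved. The work goes in short steps, Python scripts to look and compute and a tool call to move; the robot and the scene stay as the last step left them, time stands still between calls to the robot, and variables do not carry over. Pictures are saved under pics/ and viewed, at most 14 in all, crops included, and the job is handed in when it is done.

Besides the shell and the picture viewer there is one more tool, called after "Request:" as name(argument=value, ...) on one line, values as JSON. drive_tool: Moves the arm, as the interface text tells. Its arguments: {"type":"object","properties":{"plan":{"type":"array"},"newtons":{"type":"number"}},"required":["plan"]}

```bash
mkdir -p pics; cat > h.py <<'E'
import numpy as np, cv2, pickle
from station import manip
def snap(n):
    s=manip.snapshot(n); cv2.imwrite(f'pics/{n}_{len(__import__("os").listdir("pics"))}.png',s['image'][...,::-1]); return s
def cam(s):
    f=s['image'].shape[0]/2/np.tan(np.radians(s['fov_y'])/2)
    return np.array([[f,0,s['cx']],[0,f,s['cy']],[0,0,1.]]),np.array([s['k1'],0,0,0,0.])
def ray(s,uv):
    K,d=cam(s); p=cv2.undistortPoints(np.array(uv,float).reshape(-1,1,2),K,d).reshape(-1,2)
    E=np.array(s['extrinsics']); v=np.c_[p[:,0],-p[:,1],-np.ones(len(p))]
    return E[:3,3],v@E[:3,:3].T
def onz(s,uv,z):
    o,v=ray(s,uv); return o+v*((z-o[2])/v[:,2])[:,None]
def cloud(s):
    h,w=s['z_map'].shape; u,v=np.meshgrid(np.arange(w),np.arange(h))
    o,r=ray(s,np.c_[u.ravel(),v.ravel()]); P=o+r*s['z_map'].reshape(-1,1); P[s['z_map'].ravel()==0]=np.nan
    return P.reshape(h,w,3)
E
python3 - <<'E'
from h import *
for n in ('scene','top'):
    s=snap(n); pickle.dump(s,open(n+'.pkl','wb')); print(n,s['fov_y'],s['k1'],np.round(s['extrinsics'],3).tolist())
print(manip.sense(),manip.finger_overhang)
E
ls pics
```

```text
scene 45.37505858515263 -0.10390457771846458 [[-0.797, -0.442, 0.411, 0.997], [0.604, -0.597, 0.529, 0.524], [0.011, 0.67, 0.743, 0.728], [0.0, 0.0, 0.0, 1.0]]
top 49.10373147048434 -0.03464782835618056 [[0.023, 0.984, -0.178, 0.488], [-1.0, 0.026, 0.015, 0.024], [0.019, 0.178, 0.984, 0.864], [0.0, 0.0, 0.0, 1.0]]
{'t': 0.1, 'q': array([ 1.05850112e+00,  5.28381790e-01,  1.43378971e+00, -1.11945503e-05,
        1.18140643e+00, -1.78506735e-01]), 'qd': array([ 8.02895035e-05, -9.16098160e-04, -2.72198773e-03,  5.60794055e-04,
       -8.56231115e-04,  9.65198645e-04]), 'tau': array([ 1.61443941e-04, -4.43306386e+01, -1.78586411e+01, -2.00337527e-04,
        3.79418416e-03,  1.04881543e-07]), 'tcp_pos': array([0.20443238, 0.5899574 , 0.24442123]), 'tool_rot': array([ 1.66118360e-01,  9.86105321e-01, -9.35762771e-04, -3.31210127e-04]), 'force': array([-0.68221278,  0.00350591,  0.24246673]), 'ft_torque': array([0.05507445, 0.05722893, 0.00489624]), 'gripper_force': 0.0, 'finger_gap': 1.001010102113455} 0.014
scene_0.png
top_1.png
```

View pics/scene_0.png

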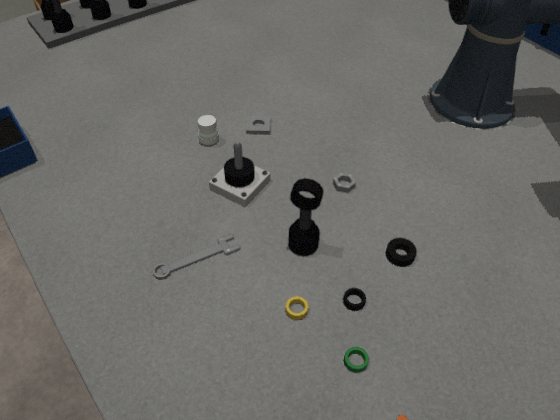

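View pics/top_1.png

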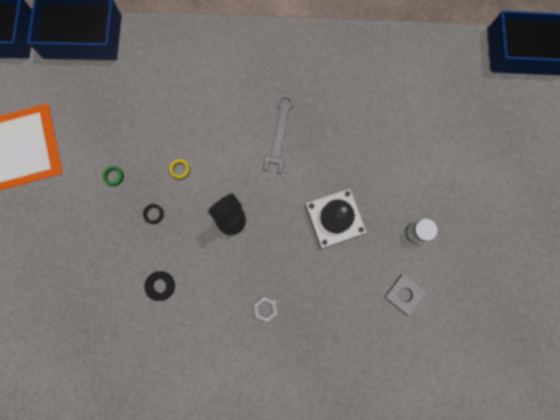

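Top view: large bush (160,286), collar (265,310), plate (405,295), damper (338,218), jar (425,231), eye damper (228,215) and wrench (280,135). There are three small rings: black (153,214), yellow (179,169) and green (113,176). The black one fits the small_bush, because it is the only one made of black rubber and the text rules out the green and yellow ones. In the scene view they are: large bush (401,252), small bush (354,299), collar (344,182), plate (259,126), stud (238,155).

```bash
cat > meas.py <<'E'
from h import *
def run(objs,views,verbose=True):
    out={}
    C={n:cloud(s) for n,s in views.items()}
    for k,(px,R) in objs.items():
        c=onz(views['top'],[px],0.01)[0][:2]
        for n in C:
            P=C[n].reshape(-1,3); m=np.linalg.norm(P[:,:2]-c,axis=1)<R; Q=P[m]; fl=np.nanmedian(Q[Q[:,2]<.004][:,2]) if (Q[:,2]<.004).any() else np.nan
            hi=Q[Q[:,2]>.006]; zt=np.percentile(hi[:,2],80)
            T=hi[abs(hi[:,2]-zt)<.004][:,:2].astype(np.float32)
            (ex,ey),er=cv2.minEnclosingCircle(T); rc=cv2.minAreaRect(T)
            print(k,n,len(T),'floor %.4f ztop %.4f'%(fl,zt),'circ',np.round([ex,ey,er],4),'rect',np.round(rc[0],4),np.round(rc[1],4),round(rc[2],1))
if __name__=='__main__':
    V={n:pickle.load(open(n+'.pkl','rb')) for n in ('scene','top')}
    run(dict(large=((160,286),.045),small=((153,214),.032),collar=((265,310),.035),plate=((405,295),.05),yel=((179,169),.03)),V)
    for n in V:
        P=cloud(V[n]).reshape(-1,3); c=onz(V['top'],[(338,218)],.05)[0][:2]
        Q=P[np.linalg.norm(P[:,:2]-c,axis=1)<.1]
        for lo,hi in((.015,.027),(.044,.055),(.06,.1),(.1,.12)):
            T=Q[(Q[:,2]>lo)&(Q[:,2]<hi)]
            if len(T)<3: print(n,lo,len(T)); continue
            e=cv2.minEnclosingCircle(T[:,:2].astype(np.float32)); r=cv2.minAreaRect(T[:,:2].astype(np.float32))
            print('damper',n,lo,len(T),'z',np.round(np.percentile(T[:,2],[50,95]),4),'circ',np.round([*e[0],e[1]],4),'rect',np.round([*r[0],*r[1],r[2]],4),T[:,:2].mean(0).round(4))
    a=V['top']['image'][130:330,80:300]; b=V['top']['image'][180:330,290:455]
    a=cv2.resize(a,None,fx=2,fy=2,interpolation=3); b=cv2.resize(b,(330,400),interpolation=3)
    cv2.imwrite('pics/crop.png',np.hstack([a[:400],b])[...,::-1])
E
python3 meas.py
```

```text
large scene 462 floor 0.0005 ztop 0.0191 circ [0.4912 0.2229 0.0282] rect [0.4918 0.2233] [0.0525 0.0548] 76.7
large top 523 floor -0.0010 ztop 0.0180 circ [0.4904 0.2209 0.0271] rect [0.4907 0.2208] [0.0521 0.053 ] 2.1
small scene 209 floor 0.0003 ztop 0.0149 circ [0.6257 0.2451 0.0197] rect [0.6262 0.2455] [0.0379 0.0367] 48.9
small top 169 floor -0.0009 ztop 0.0141 circ [0.6238 0.2422 0.0194] rect [0.6237 0.2419] [0.0372 0.0359] 10.3
collar scene 171 floor -0.0001 ztop 0.0144 circ [0.4543 0.0298 0.0228] rect [0.4549 0.0288] [0.0407 0.0417] 39.1
collar top 234 floor -0.0008 ztop 0.0144 circ [0.4544 0.0269 0.0225] rect [0.4542 0.0266] [0.0391 0.0418] 41.6
plate scene 313 floor 0.0002 ztop 0.0111 circ [ 0.4861 -0.2297  0.0385] rect [ 0.4858 -0.2285] [0.0587 0.0542] 53.8
plate top 720 floor -0.0008 ztop 0.0104 circ [ 0.4847 -0.2306  0.0376] rect [ 0.4845 -0.231 ] [0.055  0.0546] 51.9
yel scene 216 floor 0.0006 ztop 0.0150 circ [0.7122 0.2004 0.0201] rect [0.7117 0.2007] [0.037  0.0362] 51.1
yel top 162 floor -0.0008 ztop 0.0139 circ [0.7124 0.1972 0.0193] rect [0.7123 0.1969] [0.036  
[... 461 characters left out ...]
.1 56 z [0.1075 0.113 ] circ [ 0.6248 -0.0957  0.0074] rect [ 6.2510e-01 -9.5200e-02  1.2800e-02  1.3900e-02  4.5815e+01] [ 0.6255 -0.0941]
damper top 0.015 1398 z [0.0212 0.0243] circ [ 0.6239 -0.0988  0.0622] rect [ 0.6236 -0.0992  0.09    0.0903 20.2553] [ 0.6201 -0.0964]
damper top 0.044 735 z [0.0492 0.0515] circ [ 0.624  -0.099   0.0304] rect [ 0.6231 -0.0991  0.059   0.0591 23.783 ] [ 0.6224 -0.0981]
damper top 0.06 45 z [0.0799 0.0951] circ [ 0.6221 -0.0975  0.0076] rect [ 6.20400e-01 -9.54000e-02  1.50000e-02  5.70000e-03  3.83475e+01] [ 0.6191 -0.0952]
damper top 0.1 70 z [0.1078 0.1125] circ [ 0.6233 -0.0994  0.0078] rect [ 0.6226 -0.0995  0.0133  0.0152  1.8012] [ 0.6225 -0.0984]
```

View pics/crop.png

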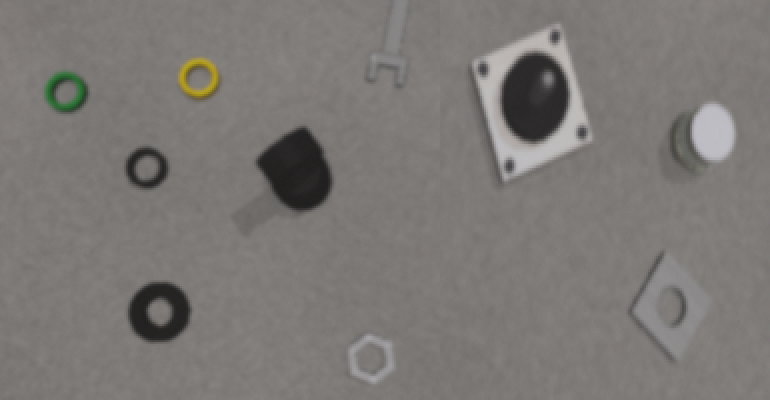

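The crop confirms that the black ring at top (153,214) is the small bush and that the other two small rings are yellow and green. Depth from both views agrees with the stated heights. Next I move above the large bush with the gripper partly closed, to see how far the fingertips reach.

```bash
cat >> h.py <<'E'
from scipy.spatial.transform import Rotation as Ro
def to(x,y,z=None):
    s=manip.sense(); R=Ro.from_quat(s['tool_rot']).as_matrix(); p=np.array(s['tcp_pos'])
    d=np.array([x,y,p[2] if z is None else z])-p
    print('t %.1f tcp'%s['t'],p.round(4),'yaw_y %.1f'%np.degrees(np.arctan2(R[1,1],R[0,1])),'q',np.round(s['q'],2),'F',np.round(s['force'],1),'gap %.3f'%s['finger_gap'],'pad %.0f'%s['gripper_force'])
    print('total in tool axes',(R.T@d).round(4))
E
python3 - <<'E'
from h import *
to(.4908,.2219)
V={n:pickle.load(open(n+'.pkl','rb')) for n in ('scene','top')}
for n in V:
    P=cloud(V[n]).reshape(-1,3); Q=P[(np.linalg.norm(P[:,:2]-[.4544,.0282],axis=1)<.03)&(P[:,2]>.009)][:,:2]
    th=np.arange(0,180); w=[np.ptp(Q@[np.cos(np.radians(t)),np.sin(np.radians(t))]) for t in th]
    f=[w[i]+w[i+60]+w[i+120] for i in range(60)]; print(n,'collar flat normals',np.argmin(f),min(f)/3,max(f)/3, [round(w[(np.argmin(f)+60*k)%180],4) for k in range(3)])
E
```

```text
t 0.1 tcp [0.2044 0.59   0.2444] yaw_y 70.9 q [ 1.06  0.53  1.43 -0.    1.18 -0.18] F [-0.7  0.   0.2] gap 1.001 pad 0
total in tool axes [-0.3911 -0.2539  0.0004]
scene collar flat normals 36 0.04023005081802905 0.04367940027325306 [np.float64(0.0408), np.float64(0.0406), np.float64(0.0394)]
top collar flat normals 39 0.03908208953355701 0.043154829271894284 [np.float64(0.0396), np.float64(0.0382), np.float64(0.0395)]
```

Request:
drive_tool(plan=[[-0.039,-0.0254,0,0,0,0,0.5],[-0.039,-0.0254,0,0,0,0,0.5],[-0.039,-0.0254,0,0,0,0,0.5],[-0.039,-0.0254,0,0,0,0,0.5],[-0.039,-0.0254,0,0,0,0,0.5],[-0.039,-0.0254,0,0,0,0,0.5],[-0.039,-0.0254,0,0,0,0,0.5],[-0.039,-0.0254,0,0,0,0,0.5],[-0.039,-0.0254,0,0,0,0,0.5],[-0.039,-0.0254,0,0,0,0,0.5]], newtons=30)

```text
t: 1.1
tcp_pos: [0.4906, 0.221, 0.245]
tool_rot: [0.166, 0.986, -0.0, -0.0]
force: [1.2, 0.7, -0.7]
finger_gap: 0.749
gripper_force: 0.0
```

Request:
drive_tool(plan=[[0,0,0.04,0,0,0,0.5],[0,0,0.04,0,0,0,0.5],[0,0,0.04,0,0,0,0.5],[0,0,0.03,0,0,0,0.5],[0,0,0,0,0,0,0.5],[0,0,0,0,0,0,0.5]])

```text
t: 1.7
tcp_pos: [0.4899, 0.2227, 0.0951]
tool_rot: [0.166, 0.986, -0.0, -0.001]
force: [0.2, -0.1, 0.6]
finger_gap: 0.748
gripper_force: 0.0
```

```bash
python3 - <<'E'
from h import *
to(.4908,.2219)
s=snap('scene'); p=np.array(manip.sense()['tcp_pos'])
P=cloud(s).reshape(-1,3); R=Ro.from_quat(manip.sense()['tool_rot']).as_matrix()
Q=(P-p)@R; m=(abs(Q[:,0])<.02)&(abs(Q[:,1])<.07)&(Q[:,2]>-.05)&(P[:,2]>.03)
Q=Q[m]
for sg in(-1,1):
    T=Q[Q[:,1]*sg>0]; print(sg,len(T), 'tip z',np.percentile(T[:,2],[90,97,100]).round(4) if len(T) else '', 'y',np.percentile(abs(T[:,1]),[1,50,99]).round(4) if len(T) else '')
c=s['image'][150:300,310:470]; cv2.imwrite('pics/c3.png',cv2.resize(c,None,fx=4,fy=4,interpolation=3)[...,::-1])
E
```

```text
t 1.7 tcp [0.4899 0.2227 0.0951] yaw_y 70.9 q [ 0.22  0.64  1.77  0.    0.73 -1.02] F [ 0.2 -0.1  0.6] gap 0.748 pad 0
total in tool axes [-0.0011 -0.0005 -0.    ]
-1 362 tip z [0.001  0.0058 0.0106] y [0.0295 0.0328 0.0613]
1 318 tip z [-0.0038  0.0017  0.0084] y [0.0313 0.0437 0.0636]
```

View pics/c3.png

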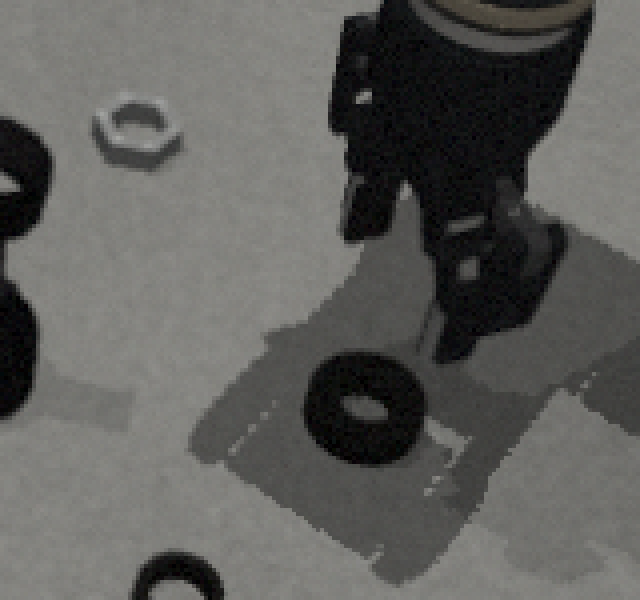

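The crop shows the open fingers straddling the large bush (crop 365,408). At 64 mm opening the fingertips stand about 8–10 mm ahead of the TCP. Now I descend, grip and lift a little.

Request:
drive_tool(plan=[[-0.001,0,0.03,0,0,0,0.5],[0,0,0.03,0,0,0,0.5],[0,0,0.019,0,0,0,0.5],[0,0,0,0,0,0,0.5],[0,0,0,0,0,0,-0.2],[0,0,0,0,0,0,-0.2],[0,0,0,0,0,0,-0.2],[0,0,0,0,0,0,-0.2],[0,0,0,0,0,0,-0.2]], newtons=35)

```text
t: 2.65
tcp_pos: [0.4924, 0.2228, 0.0181]
tool_rot: [0.166, 0.986, 0.001, 0.002]
force: [0.8, 0.7, 7.0]
finger_gap: 0.613
gripper_force: 37.2
```

Request:
drive_tool(plan=[[0,0,-0.02,0,0,0,-0.2],[0,0,-0.04,0,0,0,-0.2],[0,0,-0.04,0,0,0,-0.2],[0,0,-0.04,0,0,0,-0.2],[0,0,-0.04,0,0,0,-0.2],[0,0,-0.02,0,0,0,-0.2],[0,0,0,0,0,0,-0.2]])

```text
t: 3.35
tcp_pos: [0.4929, 0.223, 0.2203]
tool_rot: [0.166, 0.986, 0.002, 0.004]
force: [-0.2, 0.5, -1.0]
finger_gap: 0.61
gripper_force: 37.0
```

```bash
python3 -c "
from h import *
to(.6240,-.0977)"
```

```text
t 3.4 tcp [0.4929 0.223  0.2203] yaw_y 70.9 q [ 0.22  0.44  1.68 -0.    1.01 -1.02] F [-0.2  0.5 -1. ] gap 0.610 pad 37
total in tool axes [-0.2288 -0.2601  0.0005]
```

Request:
drive_tool(plan=[[-0.0286,-0.0325,0,0,0,0,-0.2],[-0.0286,-0.0325,0,0,0,0,-0.2],[-0.0286,-0.0325,0,0,0,0,-0.2],[-0.0286,-0.0325,0,0,0,0,-0.2],[-0.0286,-0.0325,0,0,0,0,-0.2],[-0.0286,-0.0325,0,0,0,0,-0.2],[-0.0286,-0.0325,0,0,0,0,-0.2],[-0.0286,-0.0325,0,0,0,0,-0.2],[0,0,0,0,0,0,-0.2],[0,0,0,0,0,0,-0.2]])

```text
t: 4.35
tcp_pos: [0.621, -0.099, 0.2144]
tool_rot: [0.167, 0.986, 0.0, -0.002]
force: [-0.5, 0.8, -1.0]
finger_gap: 0.604
gripper_force: 37.0
```

```bash
cat > held.py <<'E'
from h import *
# held-part points near/below the pads, in the tool frame
import sys
to(.6240,-.0977)
s=snap('scene'); S=manip.sense(); p=np.array(S['tcp_pos']); R=Ro.from_quat(S['tool_rot']).as_matrix()
P=cloud(s).reshape(-1,3); Q=(P-p)@R; m=(abs(Q[:,0])<.045)&(abs(Q[:,1])<.045)&(Q[:,2]>-.03)&(Q[:,2]<.04)
T=P[m]; print(len(T),'z range',np.percentile(T[:,2],[1,5,50,95]).round(4)); w=T[(T[:,2]<np.percentile(T[:,2],1)+.025)]
e=cv2.minEnclosingCircle(w[:,:2].astype(np.float32)); print('circ',np.round([*e[0],e[1]],4))
K,d=cam(s); E=np.array(s['extrinsics']); c=E[:3,:3].T@(p-E[:3,3]); uv=cv2.projectPoints(np.array([[c[0],-c[1],-c[2]]]),np.zeros(3),np.zeros(3),K,d)[0].ravel(); print('tcp px',uv.round(1))
u,v=uv.astype(int); h=60; u=np.clip(u,h,560-h); v=np.clip(v,h,420-h)
cv2.imwrite('pics/'+sys.argv[1],cv2.resize(s['image'][v-h:v+h,u-h:u+h],None,fx=5,fy=5,interpolation=3)[...,::-1])
E
python3 held.py c4.png
```

```text
t 4.3 tcp [ 0.621  -0.099   0.2144] yaw_y 70.7 q [-0.34  0.57  1.45  0.    1.13 -1.57] F [-0.5  0.8 -1. ] gap 0.604 pad 37
total in tool axes [-0.0024  0.0022 -0.    ]
595 z range [0.1974 0.1996 0.2147 0.2363]
circ [ 0.6266 -0.0953  0.0368]
tcp px [235.3  96.5]
```

View pics/c4.png

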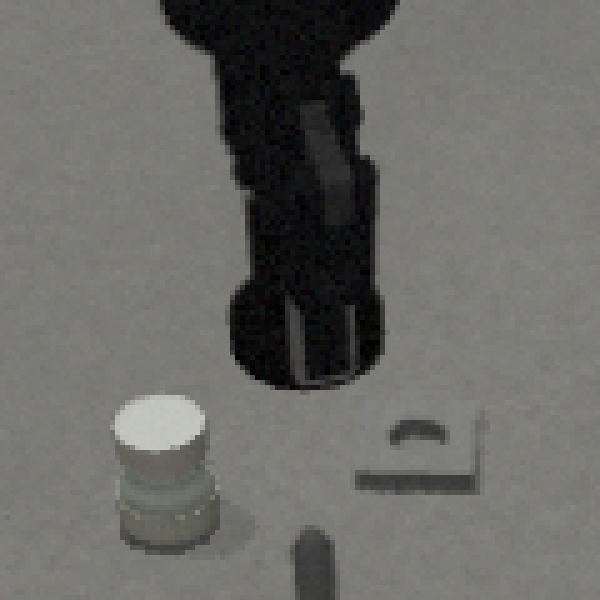

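The large bush is gripped level, with its lower edge at crop (305,385), above the stud tip. Its underside is about 16.5 mm below the TCP. I centre it and lower.

Request:
drive_tool(plan=[[-0.003,0.002,0,0,0,0,-0.2],[0,0,0.03,0,0,0,-0.2],[0,0,0.03,0,0,0,-0.2],[0,0,0.015,0,0,0,-0.2],[0,0,0.01,0,0,0,-0.2],[0,0,0,0,0,0,-0.2],[0,0,0,0,0,0,-0.2]])

```text
t: 5.1
tcp_pos: [0.6261, -0.0972, 0.1321]
tool_rot: [0.166, 0.986, -0.0, 0.001]
force: [-0.0, 1.2, -0.4]
finger_gap: 0.612
gripper_force: 37.0
```

Request:
drive_tool(plan=[[0,0,0.01,0,0,0,-0.2],[0,0,0.01,0,0,0,-0.2],[0,0,0.01,0,0,0,-0.2],[0,0,0.01,0,0,0,-0.2],[0,0,0.005,0,0,0,-0.2],[0,0,0.005,0,0,0,-0.2],[0,0,0,0,0,0,-0.2],[0,0,0,0,0,0,-0.2]])

```text
t: 5.9
tcp_pos: [0.6255, -0.0974, 0.0813]
tool_rot: [0.166, 0.986, -0.0, 0.0]
force: [-0.0, 0.6, -0.2]
finger_gap: 0.612
gripper_force: 37.0
```

Request:
drive_tool(plan=[[0,0,0.004,0,0,0,-0.2],[0,0,0.004,0,0,0,-0.2],[0,0,0.003,0,0,0,-0.2],[0,0,0.001,0,0,0,-0.2],[0,0,0,0,0,0,-0.2],[0,0,0,0,0,0,-0.2]])

```text
t: 6.5
tcp_pos: [0.6255, -0.0973, 0.0693]
tool_rot: [0.166, 0.986, -0.0, 0.0]
force: [0.2, 0.3, -0.0]
finger_gap: 0.612
gripper_force: 37.0
```

Request:
drive_tool(plan=[[0,0,0.001,0,0,0,-0.2],[0,0,0.001,0,0,0,-0.2],[0,0,0,0,0,0,-0.2],[0,0,0,0,0,0,-0.2]])

```text
t: 6.9
tcp_pos: [0.6256, -0.0974, 0.0682]
tool_rot: [0.166, 0.986, -0.0, 0.0]
force: [-1.9, 1.1, 6.1]
finger_gap: 0.61
gripper_force: 37.5
```

Contact at TCP z 0.068, with 6 N. I release it and retreat.

Request:
drive_tool(plan=[[0,0,0,0,0,0,0.35],[0,0,0,0,0,0,0.5],[0,0,0,0,0,0,0.5],[0,0,-0.02,0,0,0,0.6],[0,0,-0.03,0,0,0,0.6],[0,0,-0.04,0,0,6.2,0.6],[0,0,-0.04,0,0,6.2,0.6],[0,0,0,0,0,6.2,0.6],[0,0,0,0,0,0,0.6]])

```text
t: 7.8
tcp_pos: [0.626, -0.0975, 0.1988]
tool_rot: [0.323, 0.946, -0.0, 0.001]
force: [-0.5, 0.1, -0.6]
finger_gap: 0.799
gripper_force: 0.0
```

```bash
python3 -c "
from h import *
to(.4853,-.2300)"
```

```text
t 7.8 tcp [ 0.626  -0.0975  0.1988] yaw_y 52.3 q [-0.33  0.59  1.46 -0.    1.09 -1.24] F [-0.5  0.1 -0.6] gap 0.799 pad 0
total in tool axes [ 0.0303 -0.1909 -0.0003]
```

Request:
drive_tool(plan=[[0.006,-0.0382,0,0,0,0,0.6],[0.006,-0.0382,0,0,0,0,0.6],[0.006,-0.0382,0,0,0,0,0.6],[0.006,-0.0382,0,0,0,0,0.6],[0.006,-0.0382,0,0,0,0,0.6],[0,0,0.04,0,0,0,0.6],[0,0,0.04,0,0,0,0.6],[0,0,0.04,0,0,0,0.6],[0,0,0.02,0,0,0,0.5],[0,0,0,0,0,0,0.5]])

```text
t: 8.8
tcp_pos: [0.4819, -0.2281, 0.0534]
tool_rot: [0.322, 0.947, 0.002, -0.005]
force: [-0.0, -0.3, -0.8]
finger_gap: 0.752
gripper_force: 0.0
```

```bash
python3 -c "
from h import *
to(.4853,-.2300)
s=snap('top')
P=cloud(s).reshape(-1,3)
Q=P[np.linalg.norm(P[:,:2]-[.624,-.0977],axis=1)<.06]
for lo,hi in((.044,.056),(.06,.075),(.1,.12)):
    T=Q[(Q[:,2]>lo)&(Q[:,2]<hi)]; e=cv2.minEnclosingCircle(T[:,:2].astype(np.float32)); print(lo,len(T),np.median(T[:,2]),np.round([*e[0],e[1]],4))
a=cv2.resize(s['image'][160:330,270:470],None,fx=4,fy=3.5,interpolation=3); cv2.imwrite('pics/c5.png',a[:600,:800,::-1])
"
```

```text
t 8.8 tcp [ 0.4819 -0.2281  0.0534] yaw_y 52.4 q [-0.65  0.71  1.8  -0.    0.64 -1.57] F [-0.  -0.3 -0.8] gap 0.752 pad 0
total in tool axes [-0.0038  0.0005 -0.    ]
0.044 192 0.04915182666001289 [ 0.6235 -0.0994  0.0301]
0.06 561 0.06701237736891352 [ 0.6245 -0.0974  0.0272]
0.1 71 0.10794275653064112 [ 0.6233 -0.0995  0.0081]
```

View pics/c5.png

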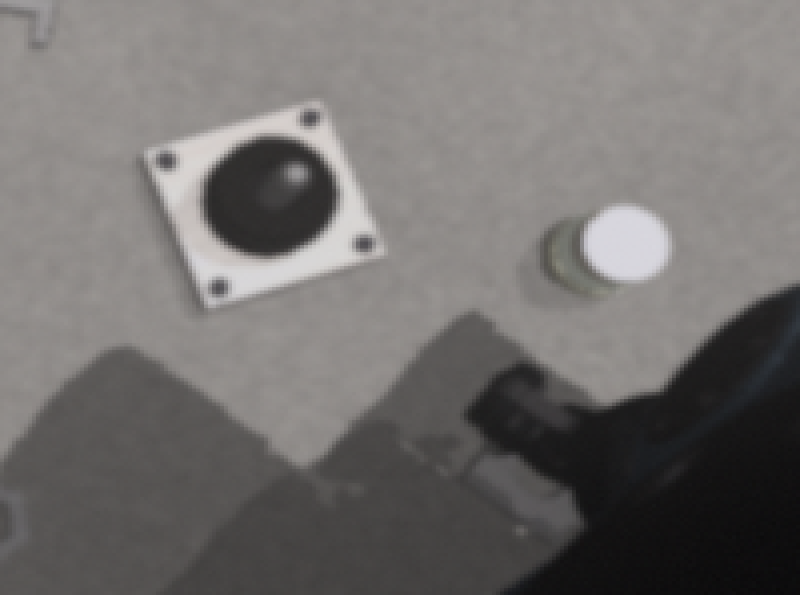

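The large bush lies flat on the shoulder (crop 270,195), with its top at 0.067. The fingers straddle the plate. I let the arm settle and check before descending.

Request:
drive_tool(plan=[[0,0,0,0,0,0,0.5],[0,0,0,0,0,0,0.5]])

```text
t: 9.05
tcp_pos: [0.4856, -0.2305, 0.0585]
tool_rot: [0.323, 0.946, -0.0, 0.001]
force: [-0.7, -0.5, 0.7]
finger_gap: 0.749
gripper_force: 0.0
```

```bash
python3 -c "
from h import *
to(.4846,-.2308,.0145)"
```

```text
t 9.1 tcp [ 0.4856 -0.2305  0.0585] yaw_y 52.3 q [-0.65  0.7   1.79 -0.    0.64 -1.56] F [-0.7 -0.5  0.7] gap 0.749 pad 0
total in tool axes [ 0.0007 -0.0009  0.044 ]
```

Request:
drive_tool(plan=[[0,-0.001,0.02,0,0,0,0.5],[0,0,0.015,0,0,0,0.5],[0,0,0.006,0,0,0,0.5],[0,0,0.003,0,0,0,0.5],[0,0,0,0,0,0,0.5],[0,0,0,0,0,0,0.5]])

```text
t: 9.65
tcp_pos: [0.4847, -0.2311, 0.0141]
tool_rot: [0.323, 0.946, -0.0, 0.001]
force: [0.7, 0.3, -0.4]
finger_gap: 0.746
gripper_force: 0.0
```

Request:
drive_tool(plan=[[0,0,0,0,0,0,0.3],[0,0,0,0,0,0,0.1],[0,0,0,0,0,0,-0.2],[0,0,0,0,0,0,-0.2],[0,0,0,0,0,0,-0.2]], newtons=50)

```text
t: 10.15
tcp_pos: [0.4847, -0.231, 0.0144]
tool_rot: [0.323, 0.946, -0.0, 0.001]
force: [0.2, 1.1, 6.3]
finger_gap: 0.614
gripper_force: 51.9
```

Request:
drive_tool(plan=[[0,0,-0.015,0,0,0,-0.2],[0,0,-0.03,0,0,0,-0.2],[0,0,-0.035,0,0,0,-0.2],[0,0,-0.035,0,0,0,-0.2],[0,0,-0.035,0,0,0,-0.2],[0,0,-0.03,0,0,0,-0.2],[0,0,0,0,0,0,-0.2],[0,0,0,0,0,0,-0.2],[0,0,0,0,0,0,-0.2]])

```text
t: 11.05
tcp_pos: [0.4831, -0.2301, 0.192]
tool_rot: [0.323, 0.946, 0.0, -0.002]
force: [-0.8, 0.7, -2.3]
finger_gap: 0.612
gripper_force: 53.5
```

```bash
python3 -c "
from h import *
to(.6236,-.0992)"
```

```text
t 11.1 tcp [ 0.4831 -0.2301  0.192 ] yaw_y 52.3 q [-0.65  0.48  1.71 -0.    0.95 -1.57] F [-0.8  0.7 -2.3] gap 0.612 pad 53
total in tool axes [-3.100e-02  1.895e-01 -1.000e-04]
```

Request:
drive_tool(plan=[[-0.0052,0.0316,0,0,0,0,-0.2],[-0.0052,0.0316,0,0,0,0,-0.2],[-0.0052,0.0316,0,0,0,0,-0.2],[-0.0052,0.0316,0,0,0,0,-0.2],[-0.0051,0.0316,0,0,0,0,-0.2],[-0.0051,0.0316,0,0,0,0,-0.2],[0,0,0,0,0,0,-0.2],[0,0,0,0,0,0,-0.2],[0,0,0,0,0,0,-0.2]])

```text
t: 11.95
tcp_pos: [0.6232, -0.1, 0.1917]
tool_rot: [0.324, 0.946, -0.0, -0.002]
force: [1.0, 0.4, -2.3]
finger_gap: 0.609
gripper_force: 53.5
```

```bash
python3 held.py c6.png; python3 -c "
from h import *
to(.6236,-.0992)"
```

```text
t 11.9 tcp [ 0.6232 -0.1     0.1917] yaw_y 52.2 q [-0.34  0.6   1.46 -0.    1.08 -1.25] F [ 1.   0.4 -2.3] gap 0.609 pad 53
total in tool axes [ 0.0008  0.0023 -0.    ]
590 z range [0.1772 0.1793 0.1878 0.2101]
circ [ 0.6276 -0.0986  0.04  ]
tcp px [233.9 106.9]
t 12.0 tcp [ 0.6234 -0.1004  0.1922] yaw_y 52.2 q [-0.34  0.6   1.46 -0.    1.08 -1.25] F [ 0.6 -0.7 -2. ] gap 0.611 pad 53
total in tool axes [0.0005 0.0011 0.    ]
```

View pics/c6.png

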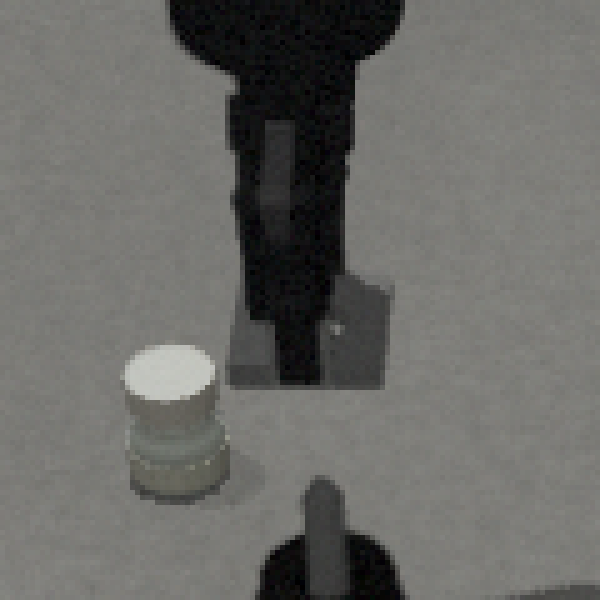

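The plate is gripped level (crop 305,380), right above the stud tip (crop 322,485), so I lower it.

Request:
drive_tool(plan=[[0,0.001,0.025,0,0,0,-0.2],[0,0,0.025,0,0,0,-0.2],[0,0,0.01,0,0,0,-0.2],[0,0,0.01,0,0,0,-0.2],[0,0,0.01,0,0,0,-0.2],[0,0,0.01,0,0,0,-0.2],[0,0,0.008,0,0,0,-0.2],[0,0,0.005,0,0,0,-0.2],[0,0,0,0,0,0,-0.2],[0,0,0,0,0,0,-0.2]])

```text
t: 13.0
tcp_pos: [0.6256, -0.099, 0.0905]
tool_rot: [0.323, 0.946, 0.0, 0.0]
force: [-0.9, -0.9, -1.1]
finger_gap: 0.612
gripper_force: 53.5
```

Request:
drive_tool(plan=[[0,0,0.002,0,0,0,-0.2],[0,0,0.001,0,0,0,-0.2],[0,0,0.001,0,0,0,-0.2],[0,0,0,0,0,0,-0.2],[0,0,0,0,0,0,-0.2]])

```text
t: 13.5
tcp_pos: [0.6253, -0.099, 0.0864]
tool_rot: [0.323, 0.946, -0.0, 0.0]
force: [-0.0, -0.4, -2.3]
finger_gap: 0.609
gripper_force: 53.5
```

Request:
drive_tool(plan=[[0,0,0.001,0,0,0,-0.2],[0,0,0.001,0,0,0,-0.2],[0,0,0.001,0,0,0,-0.2],[0,0,0,0,0,0,-0.2],[0,0,0,0,0,0,-0.2]])

```text
t: 14.0
tcp_pos: [0.6253, -0.099, 0.0832]
tool_rot: [0.323, 0.946, 0.0, -0.0]
force: [0.0, -0.5, -2.8]
finger_gap: 0.609
gripper_force: 53.5
```

Request:
drive_tool(plan=[[0,0,0.001,0,0,0,-0.2],[0,0,0,0,0,0,-0.2],[0,0,0,0,0,0,-0.2]])

```text
t: 14.3
tcp_pos: [0.6255, -0.0991, 0.0825]
tool_rot: [0.323, 0.946, -0.0, 0.0]
force: [-0.3, -0.6, 0.3]
finger_gap: 0.61
gripper_force: 53.6
```

Request:
drive_tool(plan=[[0,0,0.001,0,0,0,-0.2],[0,0,0,0,0,0,-0.2],[0,0,0,0,0,0,-0.2]])

```text
t: 14.6
tcp_pos: [0.6255, -0.0991, 0.0825]
tool_rot: [0.323, 0.946, -0.0, 0.0]
force: [-1.5, 0.9, 6.0]
finger_gap: 0.61
gripper_force: 54.2
```

Request:
drive_tool(plan=[[0,0,0,0,0,0,0.35],[0,0,0,0,0,0,0.5],[0,0,0,0,0,0,0.5],[0,0,-0.02,0,0,0,0.5],[0,0,-0.03,0,0,0,0.3],[0,0,-0.04,0,0,0,0.3],[0,0,-0.03,0,0,0,0.3],[0,0,-0.03,0,0,0,0.3],[0,0,0,0,0,0,0.3],[0,0,0,0,0,0,0.3]])

```text
t: 15.6
tcp_pos: [0.6254, -0.099, 0.2317]
tool_rot: [0.323, 0.946, -0.0, 0.001]
force: [-1.1, 0.4, -0.2]
finger_gap: 0.648
gripper_force: 0.0
```

```bash
python3 -c "
from h import *
to(.6238,.2421)"
```

```text
t 15.6 tcp [ 0.6254 -0.099   0.2317] yaw_y 52.3 q [-0.33  0.55  1.43 -0.    1.16 -1.25] F [-1.1  0.4 -0.2] gap 0.648 pad 0
total in tool axes [ 2.100e-01  2.689e-01 -1.000e-04]
```

Request:
drive_tool(plan=[[0.0263,0.0336,0,0,0,0,0.3],[0.0263,0.0336,0,0,0,0,0.3],[0.0263,0.0336,0,0,0,0,0.3],[0.0263,0.0336,0,0,0,0,0.3],[0.0262,0.0336,0,0,0,0,0.3],[0.0262,0.0336,0,0,0,0,0.3],[0.0262,0.0336,0,0,0,0,0.3],[0.0262,0.0336,0,0,0,0,0.3],[0,0,0.03,0,0,0,0.3],[0,0,0.04,0,0,0,0.3]])

```text
t: 16.6
tcp_pos: [0.624, 0.2443, 0.1607]
tool_rot: [0.322, 0.947, 0.001, 0.001]
force: [0.5, -0.7, 0.4]
finger_gap: 0.652
gripper_force: 0.0
```

Request:
drive_tool(plan=[[0,0,0.04,0,0,0,0.3],[0,0,0.04,0,0,0,0.3],[0,0,0.02,0,0,0,0.3],[0,0,0,0,0,0,0.3],[0,0,0,0,0,0,0.3],[0,0,0,0,0,0,0.3]])

```text
t: 17.2
tcp_pos: [0.6246, 0.2423, 0.0623]
tool_rot: [0.323, 0.946, 0.001, 0.001]
force: [0.5, 0.5, -0.3]
finger_gap: 0.653
gripper_force: 0.0
```

```bash
python3 held.py c7.png; python3 -c "
from h import *
to(.6238,.2421,.0165)"
```

```text
t 17.2 tcp [0.6246 0.2423 0.0623] yaw_y 52.3 q [ 0.2   0.81  1.44  0.    0.89 -0.71] F [ 0.5  0.5 -0.3] gap 0.653 pad 0
total in tool axes [-2.075e-01 -2.692e-01 -1.000e-04]
121 z range [0.0538 0.0555 0.0675 0.0852]
circ [0.6294 0.2438 0.0395]
tcp px [357.  279.3]
t 17.2 tcp [0.6248 0.2423 0.0628] yaw_y 52.3 q [ 0.2   0.81  1.44 -0.    0.89 -0.71] F [-0.3  0.7  0.4] gap 0.645 pad 0
total in tool axes [ 0.0008 -0.0009  0.0463]
```

View pics/c7.png

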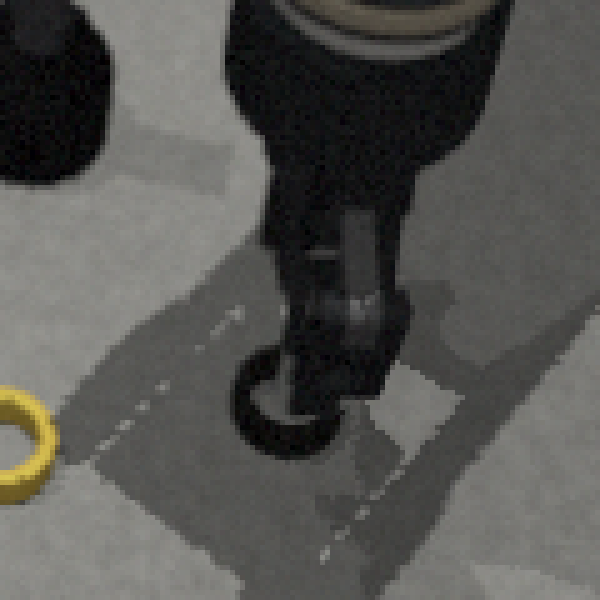

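The black small bush (crop 288,405) lies under the gripper, with the yellow ring clear at (10,440). I descend and grip gently.

Request:
drive_tool(plan=[[0,0,0.02,0,0,0,0.3],[0,0,0.015,0,0,0,0.3],[0,0,0.007,0,0,0,0.3],[0,0,0.003,0,0,0,0.3],[0,0,0,0,0,0,0.3],[0,0,0,0,0,0,0.1],[0,0,0,0,0,0,-0.1],[0,0,0,0,0,0,-0.5],[0,0,0,0,0,0,-0.5],[0,0,0,0,0,0,-0.5]], newtons=30)

```text
t: 18.25
tcp_pos: [0.6243, 0.2422, 0.0173]
tool_rot: [0.323, 0.946, 0.0, 0.001]
force: [-0.6, 0.3, 4.8]
finger_gap: 0.434
gripper_force: 29.9
```

Request:
drive_tool(plan=[[0,0,0,0,0,0,-0.5],[0,0,-0.02,0,0,0,-0.5],[0,0,-0.04,0,0,0,-0.5],[0,0,-0.04,0,0,0,-0.5],[0,0,-0.04,0,0,0,-0.5],[0,0,-0.04,0,0,0,-0.5],[0,0,-0.035,0,0,0,-0.5],[0,0,0,0,0,0,-0.5],[0,0,0,0,0,0,-0.5]])

```text
t: 19.15
tcp_pos: [0.6238, 0.2421, 0.2321]
tool_rot: [0.323, 0.946, 0.0, 0.001]
force: [-0.2, -0.6, -0.7]
finger_gap: 0.431
gripper_force: 30.1
```

```bash
python3 -c "
from h import *
to(.6240,-.0990)"
```

```text
t 19.1 tcp [0.6238 0.2421 0.2321] yaw_y 52.3 q [ 0.2   0.6   1.33  0.    1.21 -0.71] F [-0.2 -0.6 -0.7] gap 0.431 pad 30
total in tool axes [-2.089e-01 -2.697e-01 -1.000e-04]
```

Request:
drive_tool(plan=[[-0.0261,-0.0337,0,0,0,0,-0.5],[-0.0261,-0.0337,0,0,0,0,-0.5],[-0.0261,-0.0337,0,0,0,0,-0.5],[-0.0261,-0.0337,0,0,0,0,-0.5],[-0.0261,-0.0337,0,0,0,0,-0.5],[-0.0261,-0.0337,0,0,0,0,-0.5],[-0.0261,-0.0337,0,0,0,0,-0.5],[-0.0261,-0.0337,0,0,0,0,-0.5],[0,0,0,0,0,0,-0.5],[0,0,0,0,0,0,-0.5]])

```text
t: 20.15
tcp_pos: [0.6226, -0.0996, 0.229]
tool_rot: [0.325, 0.946, 0.0, -0.002]
force: [-0.2, 0.1, -0.7]
finger_gap: 0.428
gripper_force: 30.2
```

Request:
drive_tool(plan=[[0,0,0,0,0,0,-0.5],[0,0,0.03,0,0,0,-0.5],[0,0,0.02,0,0,0,-0.5],[0,0,0,0,0,0,-0.5],[0,0,0,0,0,0,-0.5]])

```text
t: 20.65
tcp_pos: [0.6238, -0.0974, 0.181]
tool_rot: [0.322, 0.947, 0.0, -0.001]
force: [-0.6, 0.6, -0.1]
finger_gap: 0.434
gripper_force: 30.2
```

```bash
python3 held.py c8.png; python3 -c "
from h import *
to(.6240,-.0990)"
```

```text
t 20.6 tcp [ 0.6238 -0.0974  0.181 ] yaw_y 52.4 q [-0.33  0.61  1.48  0.    1.06 -1.25] F [-0.6  0.6 -0.1] gap 0.434 pad 30
total in tool axes [-0.0003 -0.0001 -0.    ]
282 z range [0.1655 0.168  0.1795 0.1985]
circ [ 0.6242 -0.0912  0.03  ]
tcp px [234.5 112.5]
t 20.7 tcp [ 0.6245 -0.0979  0.182 ] yaw_y 52.4 q [-0.33  0.61  1.47  0.    1.06 -1.25] F [-0.6 -0.4  0.4] gap 0.430 pad 30
total in tool axes [-0.0003 -0.0012 -0.    ]
```

View pics/c8.png

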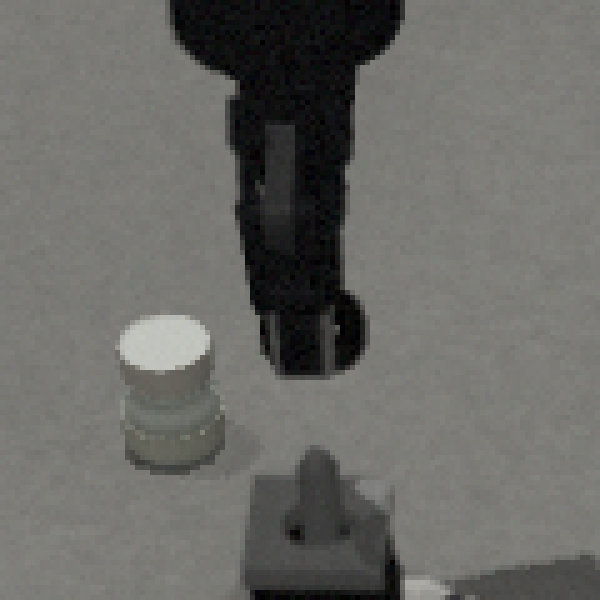

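The small bush is gripped level (crop 315,335), over the stud (318,450) with the plate flat below. In this view it is in line with the stud. I lower it.

Request:
drive_tool(plan=[[0,-0.001,0.02,0,0,0,-0.5],[0,0,0.02,0,0,0,-0.5],[0,0,0.01,0,0,0,-0.5],[0,0,0.01,0,0,0,-0.5],[0,0,0,0,0,0,-0.5],[0,0,0,0,0,0,-0.5]])

```text
t: 21.3
tcp_pos: [0.6238, -0.0998, 0.1219]
tool_rot: [0.323, 0.946, 0.0, 0.001]
force: [-0.6, 0.2, 0.2]
finger_gap: 0.431
gripper_force: 30.2
```

Request:
drive_tool(plan=[[0,0,0.008,0,0,0,-0.5],[0,0,0.006,0,0,0,-0.5],[0,0,0.005,0,0,0,-0.5],[0,0,0,0,0,0,-0.5],[0,0,0,0,0,0,-0.5]])

```text
t: 21.8
tcp_pos: [0.6232, -0.0997, 0.102]
tool_rot: [0.323, 0.946, 0.0, -0.0]
force: [-0.0, 1.0, -0.1]
finger_gap: 0.434
gripper_force: 30.2
```

Request:
drive_tool(plan=[[0,0,0.002,0,0,0,-0.5],[0,0,0.002,0,0,0,-0.5],[0,0,0.001,0,0,0,-0.5],[0,0,0,0,0,0,-0.5],[0,0,0,0,0,0,-0.5]])

```text
t: 22.3
tcp_pos: [0.6233, -0.0997, 0.0973]
tool_rot: [0.323, 0.946, 0.0, 0.0]
force: [-0.2, 0.2, -0.2]
finger_gap: 0.434
gripper_force: 30.2
```

Request:
drive_tool(plan=[[0,0,0.001,0,0,0,-0.5],[0,0,0.001,0,0,0,-0.5],[0,0,0,0,0,0,-0.5],[0,0,0,0,0,0,-0.5]])

```text
t: 22.7
tcp_pos: [0.6234, -0.0997, 0.0954]
tool_rot: [0.323, 0.946, 0.0, 0.0]
force: [-0.4, -0.2, 1.2]
finger_gap: 0.434
gripper_force: 30.2
```

Request:
drive_tool(plan=[[0,0,0.001,0,0,0,-0.5],[0,0,0,0,0,0,-0.5],[0,0,0,0,0,0,-0.5]])

```text
t: 23.0
tcp_pos: [0.6234, -0.0997, 0.0953]
tool_rot: [0.323, 0.946, -0.0, 0.0]
force: [-2.0, 0.1, 6.3]
finger_gap: 0.432
gripper_force: 30.6
```

Request:
drive_tool(plan=[[0,0,0,0,0,0,-0.05],[0,0,0,0,0,0,0.2],[0,0,0,0,0,0,0.3],[0,0,-0.02,0,0,0,0.3],[0,0,-0.03,0,0,0,0.3],[0,0,-0.03,0,0,4.8,0.3],[0,0,-0.03,0,0,4.8,0.3],[0,0,-0.02,0,0,4.7,0.3],[0,0,0,0,0,0,0.3],[0,0,0,0,0,0,0.3]])

```text
t: 24.0
tcp_pos: [0.6229, -0.0996, 0.2238]
tool_rot: [0.438, 0.899, -0.0, -0.0]
force: [-0.4, -0.3, -0.0]
finger_gap: 0.653
gripper_force: 0.0
```

```bash
python3 -c "
from h import *
to(.4543,.0272)"
```

```text
t 24.0 tcp [ 0.6229 -0.0996  0.2238] yaw_y 38.1 q [-0.34  0.56  1.44  0.    1.14 -1.  ] F [-0.4 -0.3 -0. ] gap 0.653 pad 0
total in tool axes [ 2.038e-01 -5.460e-02  1.000e-04]
```

Request:
drive_tool(plan=[[0.034,-0.0091,0,0,0,0,0.3],[0.034,-0.0091,0,0,0,0,0.3],[0.034,-0.0091,0,0,0,0,0.3],[0.034,-0.0091,0,0,0,0,0.3],[0.034,-0.0091,0,0,0,0,0.3],[0.034,-0.0091,0,0,0,0,0.3],[0,0,0.04,0,0,0,0.3],[0,0,0.04,0,0,0,0.3],[0,0,0.04,0,0,0,0.3],[0,0,0.04,0,0,0,0.3]])

```text
t: 25.0
tcp_pos: [0.4534, 0.0278, 0.0619]
tool_rot: [0.438, 0.899, -0.0, -0.001]
force: [0.4, 0.4, -0.2]
finger_gap: 0.65
gripper_force: 0.0
```

Request:
drive_tool(plan=[[0,0,0,0,0,0,0.3],[0,0,0,0,0,0,0.3],[0,0,0,0,0,0,0.3],[0,0,0,0,0,0,0.3]])

```text
t: 25.4
tcp_pos: [0.456, 0.0273, 0.0664]
tool_rot: [0.438, 0.899, 0.001, 0.002]
force: [-0.5, 0.1, 0.2]
finger_gap: 0.652
gripper_force: 0.0
```

```bash
python3 -c "
from h import *
to(.4543,.0272,.0165)
for n in ('top','scene'):
    s=snap(n); P=cloud(s).reshape(-1,3)
    Q=P[np.linalg.norm(P[:,:2]-[.624,-.0985],axis=1)<.04]
    for lo,hi in((.06,.072),(.073,.082),(.087,.097),(.104,.12)):
        T=Q[(Q[:,2]>lo)&(Q[:,2]<hi)]
        if len(T)<4: continue
        e=cv2.minEnclosingCircle(T[:,:2].astype(np.float32)); print(n,lo,len(T),np.median(T[:,2]),np.round([*e[0],e[1]],4))
    if n=='scene': cv2.imwrite('pics/c9.png',cv2.resize(s['image'][105:225,200:400],None,fx=4,fy=4,interpolation=3)[...,::-1])
"
```

```text
t 25.4 tcp [0.456  0.0273 0.0664] yaw_y 38.0 q [-0.19  0.64  1.99  0.    0.51 -0.85] F [-0.5  0.1  0.2] gap 0.652 pad 0
total in tool axes [ 0.0011 -0.0015  0.0499]
top 0.06 51 0.0672616000552293 [ 0.613  -0.0881  0.0273]
top 0.073 592 0.07710885360447622 [ 0.6251 -0.0998  0.0372]
top 0.087 220 0.09064502234771693 [ 0.6226 -0.099   0.0192]
top 0.104 59 0.10890051724867711 [ 0.6225 -0.1     0.0069]
scene 0.06 101 0.06722725071260094 [ 0.6248 -0.0973  0.0374]
scene 0.073 359 0.07774079945714663 [ 0.6258 -0.0971  0.0379]
scene 0.087 164 0.09094837550698393 [ 0.6229 -0.0965  0.0202]
scene 0.104 46 0.10825482449234358 [ 0.6252 -0.0944  0.0069]
```

View pics/c9.png

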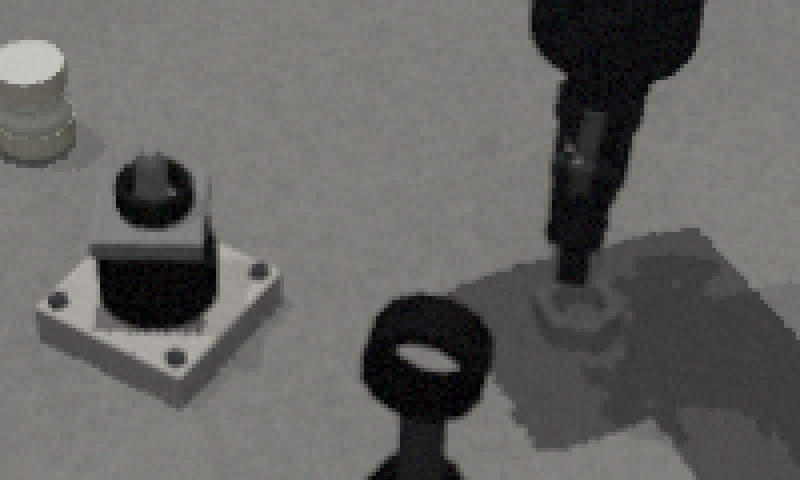

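The stack is flat and centred: plate top 0.077, small bush top 0.091 (crop 153,190). The gripper is over the collar (crop 580,310). I descend and grip.

Request:
drive_tool(plan=[[0.001,-0.001,0.02,0,0,0,0.3],[0,0,0.018,0,0,0,0.3],[0,0,0.007,0,0,0,0.3],[0,0,0.004,0,0,0,0.3],[0,0,0,0,0,0,0.3],[0,0,0,0,0,0,0.1],[0,0,0,0,0,0,-0.1],[0,0,0,0,0,0,-0.5],[0,0,0,0,0,0,-0.5],[0,0,0,0,0,0,-0.5]], newtons=45)

```text
t: 26.5
tcp_pos: [0.4538, 0.0276, 0.0162]
tool_rot: [0.438, 0.899, 0.0, 0.001]
force: [0.3, -1.1, 5.8]
finger_gap: 0.451
gripper_force: 45.0
```

Request:
drive_tool(plan=[[0,0,0,0,0,0,-0.5],[0,0,-0.02,0,0,0,-0.5],[0,0,-0.04,0,0,0,-0.5],[0,0,-0.04,0,0,0,-0.5],[0,0,-0.04,0,0,0,-0.5],[0,0,-0.04,0,0,0,-0.5],[0,0,0,0,0,0,-0.5],[0,0,0,0,0,0,-0.5],[0,0,0,0,0,0,-0.5]])

```text
t: 27.4
tcp_pos: [0.4522, 0.0279, 0.1944]
tool_rot: [0.439, 0.899, -0.0, -0.001]
force: [0.6, -0.5, -0.6]
finger_gap: 0.455
gripper_force: 46.1
```

```bash
python3 -c "
from h import *
to(.6238,-.0993)"
```

```text
t 27.4 tcp [0.4522 0.0279 0.1944] yaw_y 38.0 q [-0.19  0.38  1.9  -0.    0.86 -0.85] F [ 0.6 -0.5 -0.6] gap 0.455 pad 46
total in tool axes [-0.2059  0.057  -0.0005]
```

Request:
drive_tool(plan=[[-0.0342,0.0094,0,0,0,0,-0.5],[-0.0342,0.0094,0,0,0,0,-0.5],[-0.0342,0.0094,0,0,0,0,-0.5],[-0.0342,0.0094,0,0,0,0,-0.5],[-0.0342,0.0094,0,0,0,0,-0.5],[-0.0342,0.0094,0,0,0,0,-0.5],[0,0,0,0,0,0,-0.5],[0,0,0,0,0,0,-0.5],[0,0,0,0,0,0,-0.5],[0,0,0,0,0,0,-0.5]])

```text
t: 28.4
tcp_pos: [0.6226, -0.0983, 0.1944]
tool_rot: [0.438, 0.899, -0.0, -0.001]
force: [0.4, -0.5, -0.7]
finger_gap: 0.448
gripper_force: 46.1
```

```bash
python3 held.py c10.png; python3 -c "
from h import *
to(.6238,-.0993)"
```

```text
t 28.4 tcp [ 0.6226 -0.0983  0.1944] yaw_y 38.0 q [-0.33  0.59  1.47  0.    1.09 -1.  ] F [ 0.4 -0.5 -0.7] gap 0.448 pad 46
total in tool axes [-0.0004  0.0015 -0.    ]
497 z range [0.1786 0.1817 0.1954 0.2187]
circ [ 0.6248 -0.0933  0.0311]
tcp px [234.6 106.1]
t 28.4 tcp [ 0.6229 -0.0984  0.1948] yaw_y 38.0 q [-0.33  0.59  1.46  0.    1.09 -1.  ] F [-0.1  0.1  0. ] gap 0.452 pad 46
total in tool axes [-0.0012  0.0001 -0.    ]
```

View pics/c10.png

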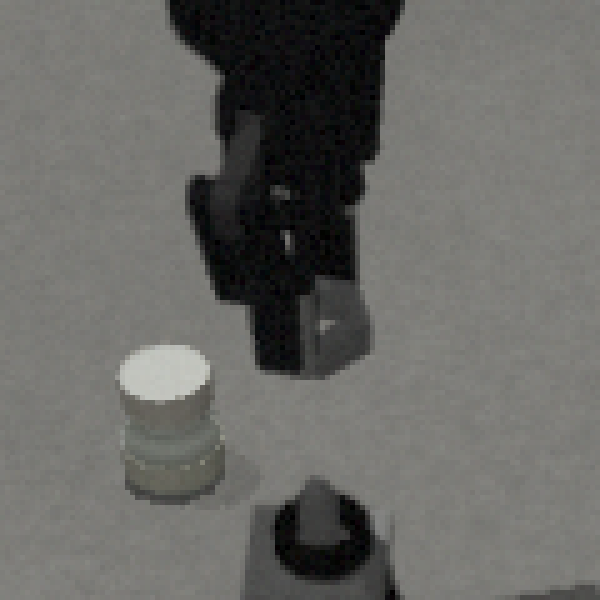

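The collar is held level (crop 315,330), over the stud tip (318,485). I lower it.

Request:
drive_tool(plan=[[-0.001,0,0.02,0,0,0,-0.5],[0,0,0.02,0,0,0,-0.5],[0,0,0.01,0,0,0,-0.5],[0,0,0.01,0,0,0,-0.5],[0,0,0.008,0,0,0,-0.5],[0,0,0.006,0,0,0,-0.5],[0,0,0,0,0,0,-0.5],[0,0,0,0,0,0,-0.5]])

```text
t: 29.25
tcp_pos: [0.6249, -0.1002, 0.1216]
tool_rot: [0.439, 0.899, 0.0, 0.0]
force: [0.2, -0.0, -0.7]
finger_gap: 0.453
gripper_force: 46.1
```

Request:
drive_tool(plan=[[0,0,0.004,0,0,0,-0.5],[0,0,0.003,0,0,0,-0.5],[0,0,0.002,0,0,0,-0.5],[0,0,0.001,0,0,0,-0.5],[0,0,0,0,0,0,-0.5],[0,0,0,0,0,0,-0.5]])

```text
t: 29.85
tcp_pos: [0.6247, -0.1002, 0.1113]
tool_rot: [0.439, 0.899, -0.0, 0.0]
force: [0.3, 0.1, -0.6]
finger_gap: 0.454
gripper_force: 46.1
```

Request:
drive_tool(plan=[[0,0,0.001,0,0,0,-0.5],[0,0,0.001,0,0,0,-0.5],[0,0,0,0,0,0,-0.5],[0,0,0,0,0,0,-0.5]])

```text
t: 30.25
tcp_pos: [0.6246, -0.1001, 0.1093]
tool_rot: [0.439, 0.899, 0.0, -0.0]
force: [-0.0, -0.5, -0.0]
finger_gap: 0.45
gripper_force: 46.1
```

Request:
drive_tool(plan=[[0,0,0.001,0,0,0,-0.5],[0,0,0.0005,0,0,0,-0.5],[0,0,0,0,0,0,-0.5],[0,0,0,0,0,0,-0.5]])

```text
t: 30.65
tcp_pos: [0.6248, -0.1002, 0.1082]
tool_rot: [0.439, 0.899, 0.0, 0.0]
force: [-0.3, -0.1, 3.8]
finger_gap: 0.456
gripper_force: 46.5
```

Contact at 0.108, as expected. I release and retreat up and away.

Request:
drive_tool(plan=[[0,0,0,0,0,0,0],[0,0,0,0,0,0,0.2],[0,0,0,0,0,0,0.3],[0,0,-0.02,0,0,0,0.3],[0,0,-0.03,0,0,0,0.3],[0,0,-0.03,0,0,0,0.3],[0,0,-0.04,0,0,0,0.3],[0.035,0,0,0,0,0,0.3],[0.035,0,0,0,0,0,0.3],[0.035,0,0,0,0,0,0.3]])

```text
t: 31.65
tcp_pos: [0.5593, -0.0168, 0.2281]
tool_rot: [0.439, 0.898, 0.0, 0.0]
force: [0.4, 0.8, -0.9]
finger_gap: 0.652
gripper_force: 0.0
```

Request:
drive_tool(plan=[[0.03,-0.03,0,0,0,0,0.3],[0.03,-0.03,0,0,0,0,0.3],[0,-0.035,0,0,0,0,0.3],[0,-0.035,0,0,0,0,0.3],[0,0,0,0,0,0,0.3],[0,0,0,0,0,0,0.3],[0,0,0,0,0,0,0.3]])

```text
t: 32.35
tcp_pos: [0.4219, -0.0502, 0.228]
tool_rot: [0.439, 0.899, 0.0, 0.001]
force: [0.4, -0.7, -0.1]
finger_gap: 0.651
gripper_force: 0.0
```

```bash
python3 -c "
from h import *
to(.6238,-.0993)
for n in ('top','scene'):
    s=snap(n); P=cloud(s).reshape(-1,3)
    Q=P[np.linalg.norm(P[:,:2]-[.624,-.0985],axis=1)<.04]
    for lo,hi in((.06,.072),(.073,.082),(.1015,.107),(.109,.12)):
        T=Q[(Q[:,2]>lo)&(Q[:,2]<hi)]
        if len(T)<4: continue
        e=cv2.minEnclosingCircle(T[:,:2].astype(np.float32)); print(n,lo,len(T),np.median(T[:,2]),np.round([*e[0],e[1]],4))
    if n=='scene': cv2.imwrite('pics/c11.png',cv2.resize(s['image'][100:300,140:400],None,fx=3,fy=3,interpolation=3)[...,::-1])
"
```

```text
t 32.4 tcp [ 0.4219 -0.0502  0.228 ] yaw_y 38.0 q [-0.38  0.29  1.93  0.    0.92 -1.05] F [ 0.4 -0.7 -0.1] gap 0.651 pad 0
total in tool axes [-0.163   0.129   0.0003]
top 0.06 43 0.06659499588503581 [ 0.6113 -0.0883  0.0281]
top 0.073 438 0.07723337240632167 [ 0.6248 -0.0995  0.0373]
top 0.1015 290 0.10482995379938043 [ 0.6248 -0.1009  0.0227]
top 0.109 27 0.11103583075347168 [ 0.6279 -0.1069  0.0139]
scene 0.06 106 0.06659039200895528 [ 0.6253 -0.0971  0.0367]
scene 0.073 320 0.07776204102287365 [ 0.6254 -0.0967  0.0374]
scene 0.1015 211 0.10533261674499639 [ 0.624  -0.0985  0.0235]
scene 0.109 22 0.11124698824215784 [ 0.6237 -0.0963  0.0054]
```

View pics/c11.png

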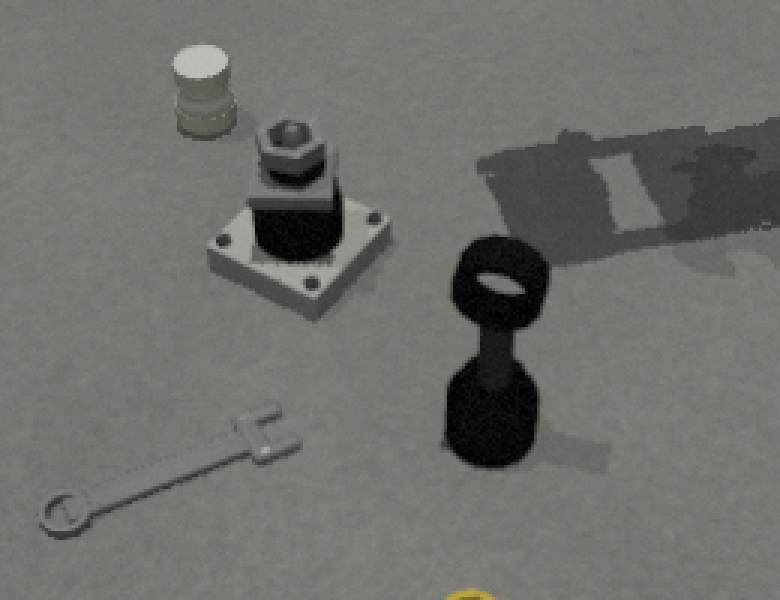

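The finished stack lies flat on the stud: bush, plate, bush, and the collar on top at 0.105 (crop 290,145). The jar (200,90), wrench (170,470) and eye damper (495,350) stand where they were, and the robot is clear.

```bash
python3 -c "
from station import manip
print(manip.sign_off())"
```

```text
the job is handed in; nothing more can be done
None
```

All four parts are on the stud in the order asked, each lowered to contact and released, the bystanders were left alone, and the job is handed in at about 32 s; the verdict was not shown.

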